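Empty one tube of the capsule dispenser with its half-open gate

ROBOT

A 6-joint arm with a two-finger parallel gripper is mounted at the origin on a cart in front of the work surface, level with it; the furniture and walls round the work are solid. World frame = base frame: x ahead of the robot, y to its left, z up, the work surface at z = 0. Lengths are in mm, angles in rad, forces in N, time in s.
With the tool pointing down it reaches from about 275 to 825 mm from the base axis. Payload 5.2 kg.
Tool frame: the origin (TCP) lies at the very end of the fingers, on their centre line; the grasp point (between the pads) lies 19 mm behind it; z points along the fingers, y is the line along which they close (so a half turn about z gives the same grasp; the last joint's range is limited). The gripper opens to 93 mm and grips with 3 to 60 N. Pads are 15 mm wide; open, the fingers measure 128 mm over their backs; the gripper's body (75 mm by 188 mm) begins 65 mm behind the grasp point.
Start: joints at [1.012, 0.259, 1.535, -0, 1.348, -0.203], TCP at [191.566, 515.565, 218.653] pointing down, gripper open.
Joint ranges: [-3.14, 3.14], [-0.91, 2.08], [0.19, 2.58], [-1.22, 4.36], [0.22, 2.71], [-3.12, 3.12]. Speed limits (rad/s): [2.57, 2.57, 3.14, 3.14, 3.14, 3.14].

INTERFACE

Orientations are given as [roll, pitch, yaw] about the fixed x, y, z axes, in that order (R = Rz(yaw) Ry(pitch) Rx(roll)).
In Python, from bench import robot gives the robot as it stands. The module is installed in compiled form; this text tells all that it offers. Calls block until the motion is done:
- robot.move_ptp(position, orientation): joint-space move of the TCP to a pose.
- robot.move_linear(position, ori=None, speed=150, f_stop=None): straight line of the TCP; ori=None keeps the orientation; speed is the mean speed in mm/s. With f_stop (N) it stops when the force on the tool has changed by that much, and returns True; else False.
- robot.move_j(angles): joint-space move.
- robot.move_gripper(opening): opening from 0.0 (shut) to 1.0 (fully open); the grip force is fixed at half the most; returns when the fingers have stopped.
- robot.sleep(seconds).
- robot.inverse_kinematics(position, orientation): joint angles nearest the present ones, or None.
- robot.get_image(name): name is "scene" or "side" or "wrist"; returns a dict with "img" (400x640x3 uint8, blue, green, red), "fovy" (degrees; the focal length in pixels is half the picture's height over the tangent of half this angle, whatever the lens; pixels are square), "cx", "cy" (the principal point, pixels), "eye" and "orientation" of the camera in the world. Camera axes: x right, y down, z forward; pixel columns grow to the right and rows downward; lengths in mm; the calibration is good to about 2 mm. A picture is of the moment at which its call begins. There is no depth.
A pose or a line that the arm cannot do raises robot.MotionError and nothing moves.
- robot.hand_in(): hands the job in; it is judged then, once.
Readings, each from a call of its own:
- robot.current_t(): time.
- robot.current_qpos(): joint angles.
- robot.current_joint_vel(): joint speeds.
- robot.current_joint_efforts(): joint torques, N m.
- robot.current_tcp_pos(): TCP position.
- robot.current_eef_rot(): TCP orientation.
- robot.current_contact_force(): force on the tool from outside, world axes, zero at the start.
- robot.current_ft_torque(): the same for the moment, N m.
- robot.current_gripper_width(): opening from 0.0 (shut) to 1.0 (fully open).
- robot.current_finger_force(): force on a finger pad.
Only numpy, scipy, OpenCV 4.12 (cv2) and the standard library are available. Lean on these libraries where they do the work, as an engineer would, in place of code of your own. Each camera call takes 0.05 s, during which the arm holds its last target. There are 200 camera calls.

TASK

Let the capsules in the dispenser tube nearer the gate knob drop into the tray in front: press the lock lever down by its black pad until it clicks and stays down by itself, then draw the spring-loaded gate out by its knob to half of its travel, so that the near tube empties while the far tube stays shut. The spring would shut the gate again, so finish while still holding the gate half open, with the lever still latched; leave everything else on the table where it is.

Things in the scene. Friction and masses are not known exactly. Their poses are not given: they have to be found in the camera images.
- dispenser: Capsule dispenser of bare aluminium and steel, fixed to the table, base 178 x 214 x 10 mm. Origin on the table under it; x to its back, y to its left seen from the tray in front, z up. Tower: x 0 to 56, y -45 to 45, top z = 140 mm; a flat gate slides along y under its two tubes. Bar and knob stand out on the left (+y), a spring barrel behind; the lock lever stands between tower and knob.
- near_tube (a point): Mouth (top centre) of the tube nearer the knob, at (26, 24, 140) mm in the dispenser's frame; 13 mm square inside, with a sighting slot in front and two capsules standing one on the other. Axes as the dispenser's.
- far_tube (a point): Mouth of the other tube, alike, at (26, -24, 140) mm in the dispenser's frame, also with two capsules.
- tray (a point): Centre of the floor of the open tray in front of the tower, at (-46, 0, 12) mm in the dispenser's frame; inside 89 x 85 mm, rim at z = 36 mm. A steep slide leads down into it from under the gate.
- gate (a joint): Slide of the gate, m: 0 shut, 0.050 fully out; grows as the knob moves along the dispenser's +y, away from the tower. Half is 0.025. A spring pulls it shut: about 4 N at 0, 8 N at half, 12 N fully out. With the lever up a pin blocks it. The near tube empties by about 0.015, the far one from about 0.032. A pointer on the bar runs past three lines: shut, half (longest), out.
- knob (a point): Point on the axis of the black gate knob, moving with it: upright, round, 20 mm in diameter, on the end of the gate's bar; straight sides from 93 to 119 mm above the table, top at 126 mm, the point at 110 mm. The bar below is 20 mm wide, its top at 84 mm. Gate shut: (26, 150, 110) mm in the dispenser's frame. Axes as the dispenser's.
- lock_lever (a joint): Hinge of the lock lever, rad: 0 up (gate locked), 0.32 pad fully down. Axis level, along the dispenser's y, 62 mm behind the pad and 104 mm above the table. Its front end with the pad goes down, the pin behind rises. It takes about 8 N on the pad to pass the detent near 0.2 rad; beyond it the lever stays down by itself at about 0.31 rad, below it the lever springs up again.
- lever_pad (a point): Centre of the top of the lever's black round pad, 23 mm in diameter, moving with the lever: at (-68, 70, 112) mm in the dispenser's frame when up; it goes down about 19 mm, to 93 mm above the table. Press it straight down; below it is 70 mm of free space.
- near_low: Lower capsule of the near (knob-side) tube, two-coloured, 10 mm thick and 26 mm long, standing in the tube at the start. The origin lies on its side, midway along it; its own y axis runs along it.
- near_high: Upper capsule of the near (knob-side) tube, two-coloured, 10 mm thick and 26 mm long, standing in the tube at the start. The origin lies on its side, midway along it; its own y axis runs along it.
- far_low: Lower capsule of the far tube, two-coloured, 10 mm thick and 26 mm long, standing in the tube at the start. The origin lies on its side, midway along it; its own y axis runs along it.
- far_high: Upper capsule of the far tube, two-coloured, 10 mm thick and 26 mm long, standing in the tube at the start. The origin lies on its side, midway along it; its own y axis runs along it.
- tamping_rod: Steel powder tamper, 40 x 40 x 88 mm, standing right of the dispenser; a bystander, to be left alone. Origin under its centre.
- thumb_screw_1: Knurled thumb screw, 24 x 24 x 31 mm, standing on its head before the dispenser; a bystander, to be left alone. Origin under its centre.
- thumb_screw_2: Second knurled thumb screw, 24 x 24 x 31 mm, standing before the dispenser; a bystander, to be left alone. Origin under its centre.
- gauge_block: Stepped steel gauge block, 22 x 60 x 40 mm, right of the dispenser; a bystander, to be left alone. Origin under its centre.
- steel_beaker: Steel beaker, 74 x 74 x 84 mm, behind the dispenser; a bystander, to be left alone. Origin under its centre.
- sample_vial_1: Glass vial with a black cap, 25 x 25 x 60 mm, behind the dispenser; a bystander, to be left alone. Origin under its centre.
- sample_vial_2: Glass vial with a pale cap, 25 x 25 x 60 mm, behind the dispenser; a bystander, to be left alone. Origin under its centre.

How it is judged:
By the outcome, as a careful person would: the job done as asked, in the order asked, and still so for the second after the job is handed in, while the arm keeps its last pose, push and grip.
It also fails if it takes over 40 s, if anything falls off the work surface, if the arm or the gripper's body presses on something with over 40 N, if the wrist force passes 120 N, or if a joint passes its speed limit or range.

## Working session

There is one attempt and no reset: what is moved stays moved. The work goes in short steps, each a Python script; the robot and the scene stay as the last script left them, time stands still between calls to the robot, and variables do not carry over. Pictures are saved under pics/ and viewed, at most 10 in all, crops included, and the job is handed in when it is done.

```bash
mkdir -p pics; cat > h.py <<'E'
from bench import robot
import numpy as np, cv2
from scipy.spatial.transform import Rotation as R
def cam(n):
    d=robot.get_image(n)
    o=np.array(d["orientation"],float)
    d["R"]=o if o.shape==(3,3) else R.from_euler('xyz',o).as_matrix()
    d["f"]=200/np.tan(np.radians(d["fovy"])/2); d["e"]=np.array(d["eye"],float)
    return d
def ray(d,u,v):
    return d["R"]@np.array([(u-d["cx"])/d["f"],(v-d["cy"])/d["f"],1])
def onz(d,u,v,z):
    r=ray(d,u,v); return d["e"]+r*(z-d["e"][2])/r[2]
def proj(d,p):
    c=d["R"].T@(np.array(p,float)-d["e"]); return [d["cx"]+d["f"]*c[0]/c[2],d["cy"]+d["f"]*c[1]/c[2]]
def tri(ds,uvs):
    A=0;b=0
    for d,(u,v) in zip(ds,uvs):
        r=ray(d,u,v);r/=np.linalg.norm(r);P=np.eye(3)-np.outer(r,r);A=A+P;b=b+P@d["e"]
    return np.linalg.solve(A,b)
E
python3 - <<'E'
from h import *
import pickle
D={}
for n in("scene","side","wrist"):
    d=cam(n);D[n]=d;cv2.imwrite(f"pics/{n}0.png",d["img"]);print(n,d["fovy"],d["cx"],d["cy"],d["eye"],d["orientation"])
pickle.dump(D,open("d0.pkl","wb"))
E
```

```text
scene 49.50296264838683 326.87886576893743 194.11203341580358 [ 86.96430916 269.11716283 536.84634891] [-2.10432642  0.00662068 -2.40778168]
side 55.175498840046295 322.015629037154 198.32241925318334 [  464.00642999 -1060.93444293   481.83397574] [-2.0166051  -0.00869441 -0.14117478]
wrist 71.96480351563119 319.3074990834054 199.23984749016415 [123.54033114 541.37827961 383.84125733] [2.87795134e+00 1.50814696e-04 1.21629634e+00]
```

View pics/scene0.png

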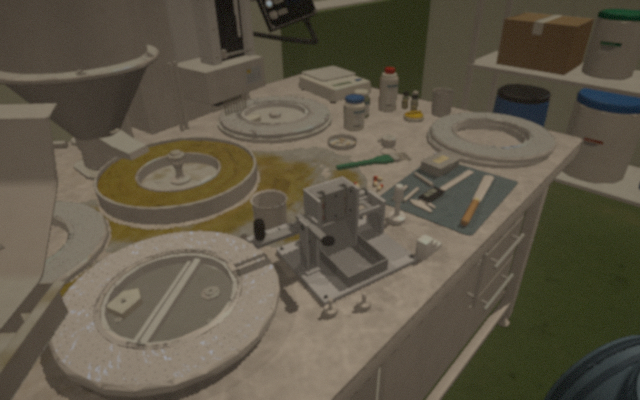

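View pics/side0.png

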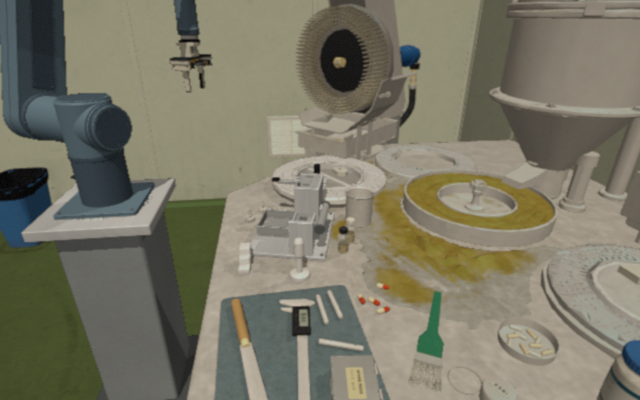

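The scene view shows the dispenser with its knob at about (259,229) and pad at (328,240). In the side view the knob is at about (317,168) and the pad at (277,180). I'll find the dark blobs more exactly.

```bash
python3 - <<'E'
from h import *
import pickle
D=pickle.load(open("d0.pkl","rb"))
def blobs(n,x0,x1,y0,y1,t):
    im=D[n]["img"][y0:y1,x0:x1].max(2);m=(im<t).astype(np.uint8)
    k,_,s,c=cv2.connectedComponentsWithStats(m)
    for i in range(1,k):
        if s[i][4]>8: print(n,t,s[i][:2]+[x0,y0],s[i][2:],c[i]+[x0,y0])
for t in(40,60):
    blobs("scene",245,345,205,260,t); blobs("side",265,330,155,195,t)
a=cv2.resize(D["scene"]["img"][150:310,230:450],None,fx=3.6,fy=3.6,interpolation=cv2.INTER_CUBIC)[:576]
cv2.imwrite("pics/c.png",a[:,:792])
E
```

```text
scene 40 [255 220] [  9  20 141] [258.9929078  229.65957447]
scene 40 [322 237] [12  8 50] [327.68 240.86]
side 40 [315 165] [ 4  8 30] [316.56666667 168.26666667]
side 40 [273 178] [ 6  3 11] [275.54545455 178.72727273]
scene 60 [254 219] [ 11  22 207] [259.02898551 229.20289855]
scene 60 [301 225] [ 3  5 11] [301.81818182 226.90909091]
scene 60 [321 236] [ 14  11 115] [327.82608696 240.65217391]
scene 60 [321 253] [ 6  7 21] [323.04761905 256.80952381]
side 60 [315 165] [ 5  8 35] [316.71428571 168.62857143]
side 60 [273 178] [ 6  3 17] [275.35294118 178.94117647]
```

View pics/c.png

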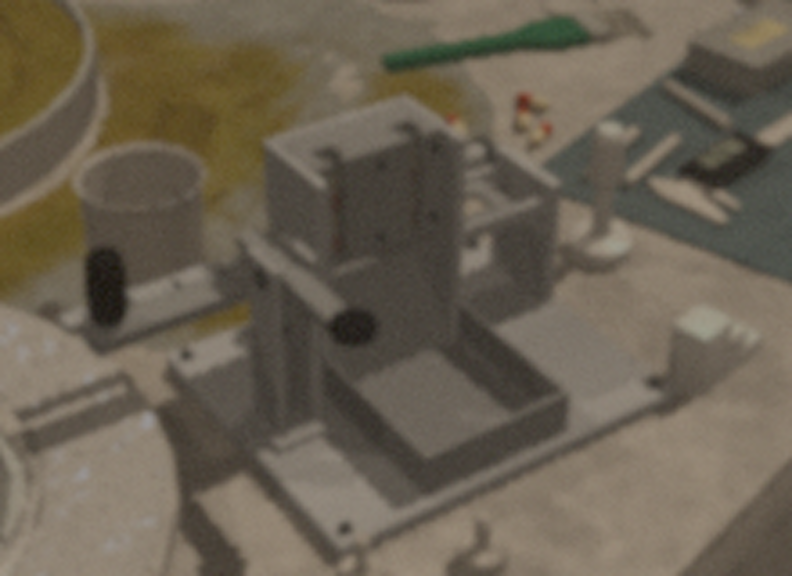

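The crop shows the knob (259,229), the pad (328,240.7), the lever arm and the tray, with the beaker close behind the knob. The gripper clearance there needs checking.

```bash
python3 - <<'E'
from h import *
import pickle
D=pickle.load(open("d0.pkl","rb"));s,t=D["scene"],D["side"]
K=onz(s,259,229.3,109.5);P=onz(s,327.8,240.5,110.5)
print("z-plane",K,P);print("tri",tri([s,t],[(259,229.3),(316.7,168.5)]),tri([s,t],[(327.8,240.5),(275.4,178.9)]))
d=K-P; print(np.hypot(*d[:2]),"exp",np.hypot(94,80))
yaw=np.arctan2(d[1],d[0])-np.arctan2(80,94);print("yaw",yaw)
c,sn=np.cos(yaw),np.sin(yaw);Rz=np.array([[c,-sn],[sn,c]])
O=K[:2]-Rz@[26,150];O2=P[:2]-Rz@[-68,70];print(O,O2)
# beaker rim in scene (crop px): left(74,185),right(205,180) /3.6 + (230,150) at z=84
for p in[(74,183),(205,185),(140,148),(140,215)]:
    w=onz(s,230+p[0]/3.6,150+p[1]/3.6,84)[:2];print("beaker rim local",Rz.T@(w-O))
E
```

```text
z-plane [ 581.42412784 -102.01930012  109.5       ] [ 471.38536337 -155.19851521  110.5       ]
tri [ 587.01817439 -104.44645148  107.91276597] [ 475.63962373 -158.88432639  107.08761938]
122.21521428867028 exp 123.43419299367578
yaw -0.2549313363708536
[ 518.43758718 -240.61473906] [ 519.53511756 -240.08432776]
beaker rim local [159.42878934 106.90745438]
beaker rim local [116.74792737  47.3638688 ]
beaker rim local [173.72989555  58.77322482]
beaker rim local [109.16017233  91.36198689]
```

```bash
python3 - <<'E'
from h import *
import pickle
o=[np.pi,0,-0.255]
D=pickle.load(open("d0.pkl","rb"))
print("machine base",onz(D["side"],355,150,0),"img left",onz(D["scene"],50,300,0),onz(D["scene"],50,110,150))
r=robot
try:
    q=r.current_qpos()
    for y in(o[2],o[2]+np.pi):print(y,r.inverse_kinematics([490,-130,270],[np.pi,0,y]))
    r.move_ptp([330,200,260],[np.pi,0,0.5]);r.move_ptp([330,-40,260],o)
    r.move_ptp([460,-125,270],o)
except r.MotionError as e: print("ERR",e)
print(r.current_t(),r.current_tcp_pos(),r.current_qpos())
d=cam("wrist");cv2.imwrite("pics/w1.png",d["img"]);pickle.dump(d,open("w1.pkl","wb"))
print(d["eye"],proj(d,[475,-156,110]),proj(d,[584,-103,110]))
E
```

```text
machine base [802.95631117 361.89840461   0.        ] img left [816.53408387 181.50573369   0.        ] [1369.19230449  -56.1577615   150.        ]
-0.255 [-4.79671592e-01  1.49775348e-01  1.54705931e+00 -4.44089210e-16
  1.44475799e+00  1.34612474e+00]
2.8865926535897932 [-0.47967159  0.14977535  1.54705931  0.          1.44475799 -1.79546792]
3.1333 [ 459.6279414  -123.39302661  269.3078632 ] [-4.97485300e-01  9.36821825e-02  1.61360931e+00  2.92528059e-04
  1.43685843e+00  1.32593379e+00]
[ 529.73662216 -140.87498245  435.02807866] [np.float64(343.79270801091883), np.float64(167.1680344336661)] [np.float64(274.27295111555344), np.float64(83.35339889609322)]
```

View pics/w1.png

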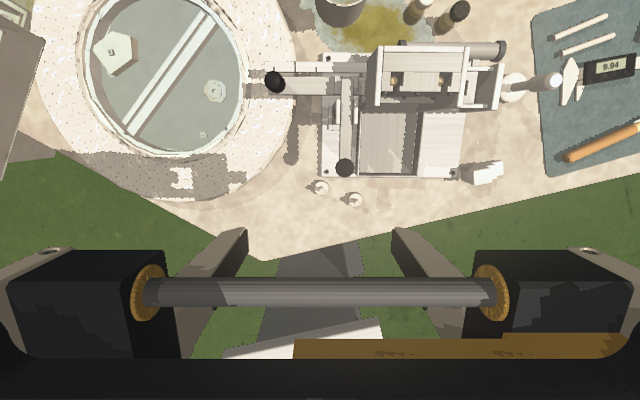

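The wrist view shows the pad at (344,168) and the knob at (275,82), within 2 px of the prediction. I'll refine both from this view and press the lever.

```bash
python3 - <<'E'
from h import *
import pickle
d=pickle.load(open("w1.pkl","rb"));r=robot
def blob(u,v,t=60):
    im=d["img"][v-18:v+18,u-18:u+18].max(2)
    k,_,s,c=cv2.connectedComponentsWithStats((im<t).astype(np.uint8))
    i=1+np.argmax(s[1:,4]);print(s[i]);return c[i]+[u-18,v-18]
p=blob(344,168);k=blob(275,82)
P=onz(d,*p,111.5);K=onz(d,*k,116)
print(p,k,P,K);dd=K-P
print(np.hypot(*dd[:2]),"yaw",np.arctan2(dd[1],dd[0])-np.arctan2(80,94))
S=np.array([473.5,-157]);W=(P[:2]+S)/2;print("press at",W)
o=[np.pi,0,-0.255]
r.move_gripper(0.0)
r.move_ptp([*W,150],o)
r.move_linear([*W,122],speed=80)
print(r.current_contact_force())
print("stop",r.move_linear([*W,90],speed=25,f_stop=22),r.current_tcp_pos(),r.current_contact_force(),r.current_t())
E
```

```text
Traceback (most recent call last):
ValueError: attempt to get argmax of an empty sequence
```

```bash
python3 - <<'E'
from h import *
import pickle
d=pickle.load(open("w1.pkl","rb"));r=robot
def blob(u,v,t=95):
    im=d["img"][v-18:v+18,u-18:u+18].max(2)
    k,_,s,c=cv2.connectedComponentsWithStats((im<t).astype(np.uint8))
    i=1+np.argmax(s[1:,4]);print(s[i],im.min());return c[i]+[u-18,v-18]
p=blob(344,168);k=blob(275,82)
P=onz(d,*p,111.5);K=onz(d,*k,116)
print(p,k,P,K);dd=K-P
print(np.hypot(*dd[:2]),"yaw",np.arctan2(dd[1],dd[0])-np.arctan2(80,94))
S=np.array([473.5,-157]);W=(P[:2]+S)/2;print("press at",W)
assert np.hypot(*(P[:2]-S))<10
o=[np.pi,0,-0.255]
r.move_gripper(0.0)
r.move_ptp([*W,150],o)
r.move_linear([*W,122],speed=80)
print(r.current_contact_force())
print("stop",r.move_linear([*W,90],speed=25,f_stop=22),r.current_tcp_pos(),r.current_contact_force(),r.current_t())
E
```

```text
[ 10   9  17  18 247] 66
[  7   7  21  23 344] 21
[344.12955466 167.33198381] [274.25        81.73546512] [ 474.96453595 -156.27117057  111.5       ] [ 584.55458456 -104.1452849   116.        ]
121.35520883646194 yaw -0.2611374244009134
press at [ 474.23226798 -156.63558529]
[ 0.1291044  -0.09247693  0.13844092]
stop True [ 474.88135944 -156.8993806    93.55603636] [-4.59726032  2.52358072 13.99128705] 6.8417
```

The force rose at z=93.6, which is the bottom of the lever's travel. I'll lift off, check that it latched, and take a closer look at the knob.

```bash
python3 - <<'E'
from h import *
import pickle
r=robot;o=[np.pi,0,-0.258]
r.move_linear([474.2,-156.6,185],speed=120)
r.move_gripper(0.65)
r.move_ptp([540,-114,195],o)
d=cam("wrist");pickle.dump(d,open("w2.pkl","wb"));cv2.imwrite("pics/w2.png",d["img"])
print(r.current_t(),r.current_tcp_pos(),[proj(d,p) for p in([474.6,-156.6,112],[474.6,-156.6,93],[584.3,-103.6,126],[584.3,-103.6,110])])
E
```

```text
9.2917 [ 539.60205029 -113.76744522  194.54947279] [[np.float64(379.4152026488158), np.float64(255.29761178115922)], [np.float64(375.64648313162553), np.float64(247.05893736221495)], [np.float64(296.4493565020151), np.float64(163.464519796575)], [np.float64(297.88128586490905), np.float64(161.06919362901863)]]
```

View pics/w2.png

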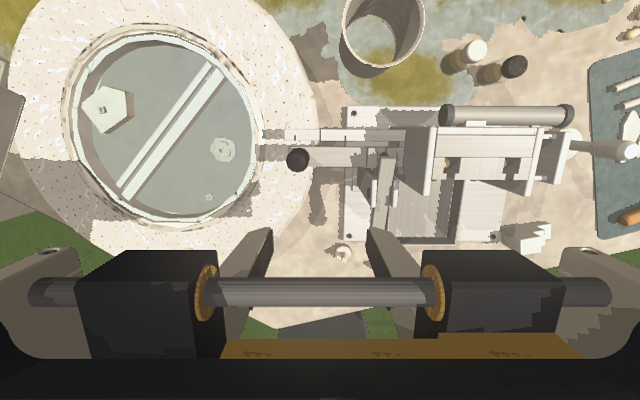

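The knob is at (297,159). The pad is hidden behind the right finger, so I'll check the lever in the scene camera.

```bash
python3 - <<'E'
from h import *
import pickle
d=pickle.load(open("w2.pkl","rb"));r=robot
im=d["img"][135:185,275:320].max(2)
k,_,s,c=cv2.connectedComponentsWithStats((im<95).astype(np.uint8));i=1+np.argmax(s[1:,4]);b=c[i]+[275,135]
print(s[i],b,onz(d,*b,116))
e=cam("scene");cv2.imwrite("pics/s2.png",np.hstack([cv2.resize(e["img"][190:310,245:365],None,fx=3,fy=3,interpolation=2)]))
print([proj(e,p) for p in([474.6,-156.6,111],[474.6,-156.6,92])])
E
```

```text
[ 11  13  23  24 416] [297.37259615 159.29326923] [ 586.54531019 -104.24122255  116.        ]
[[np.float64(326.9124999860599), np.float64(239.09086151314082)], [np.float64(326.98763296657995), np.float64(248.3182988450052)]]
```

View pics/s2.png

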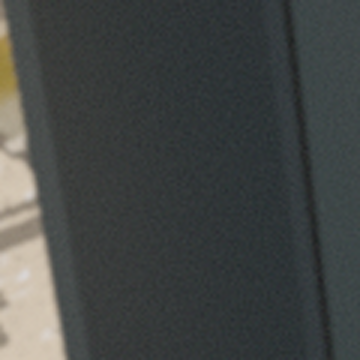

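The arm blocks that view. I'll check the pad in the side camera instead, then descend and grip the knob.

```bash
python3 - <<'E'
from h import *
r=robot;o=[np.pi,0,-0.258]
e=cam("side");a=e["img"][160:205,260:340]
k,_,s,c=cv2.connectedComponentsWithStats((a.max(2)<60).astype(np.uint8))
print([(s[i][4],c[i]+[260,160]) for i in range(1,k) if s[i][4]>5],proj(e,[474.6,-156.6,111]),proj(e,[474.6,-156.6,92]))
K=np.array([585.5,-104])
r.move_ptp([*K,160],o)
print("hit",r.move_linear([*K,92],speed=70,f_stop=10),r.current_tcp_pos(),r.current_contact_force())
r.move_gripper(0.0);r.sleep(0.3)
print(r.current_gripper_width()*93,r.current_finger_force(),r.current_contact_force(),r.current_tcp_pos(),r.current_t())
d=cam("wrist");cv2.imwrite("pics/w3.png",d["img"])
E
```

```text
[(np.int32(37), array([316.56756757, 168.05405405])), (np.int32(14), array([276.14285714, 185.85714286]))] [np.float64(274.60542537697563), np.float64(177.36296570005857)] [np.float64(274.93830819108945), np.float64(184.25590625638827)]
hit False [ 585.89615358 -104.12937367   92.47828659] [ 0.86727609 -0.47048141 -0.14997272]
19.424803930072017 30.00003631459549 [-1.8763445  -4.01636127 -0.3835792 ] [ 585.42065709 -104.43294581   92.0302937 ] 11.8917
```

View pics/w3.png

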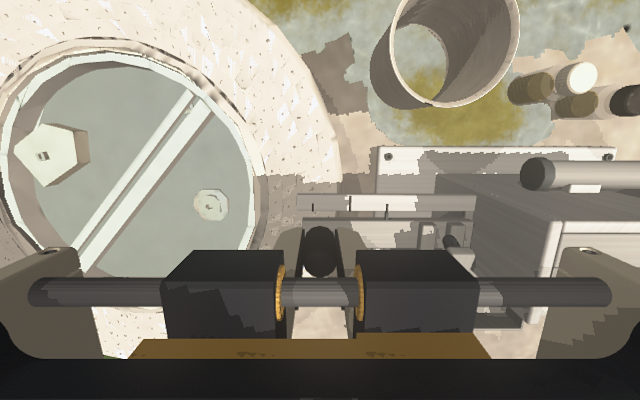

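The side view shows the pad 7 px lower, so the lever is latched. The knob is gripped at 19.4 mm with about 4 N of spring load, so the gate is essentially shut. In the wrist view the scale lines are at u≈313, 350 and 387. Now I'll pull 25 mm.

```bash
python3 - <<'E'
from h import *
r=robot;y=-0.258;u=np.array([-np.sin(y),np.cos(y),0])
p0=np.array([585.5,-104,92]);
print("stop",r.move_linear(p0+25*u,speed=30,f_stop=20));r.sleep(1.0)
p=np.array(r.current_tcp_pos());f=np.array(r.current_contact_force())
print((p-[585.42,-104.43,92.03])@u,p,f,f@u,r.current_gripper_width()*93,r.current_t())
d=cam("wrist");e=cam("side")
a=e["img"][160:205,260:340]
k,_,s,c=cv2.connectedComponentsWithStats((a.max(2)<60).astype(np.uint8))
print([(s[i][4],c[i]+[260,160]) for i in range(1,k) if s[i][4]>5])
A=cv2.resize(d["img"][150:290,250:520],None,fx=2.9,fy=2.9,interpolation=2)
B=cv2.resize(e["img"][150:212,230:350],(372,192),interpolation=2)
W=np.zeros((600,783,3),np.uint8);W[:A.shape[0],:A.shape[1]]=A[:,:783];W[408:600,:372]=B;cv2.imwrite("pics/w4.png",W)
E
```

```text
stop False
24.575644536857972 [591.73199366 -80.67872866  92.01044459] [-2.66532367 -7.15461443 -0.33727172] -7.597862508701825 19.363318933674005 13.925
[(np.int32(15), array([276.33333333, 185.8       ]))]
```

View pics/w4.png

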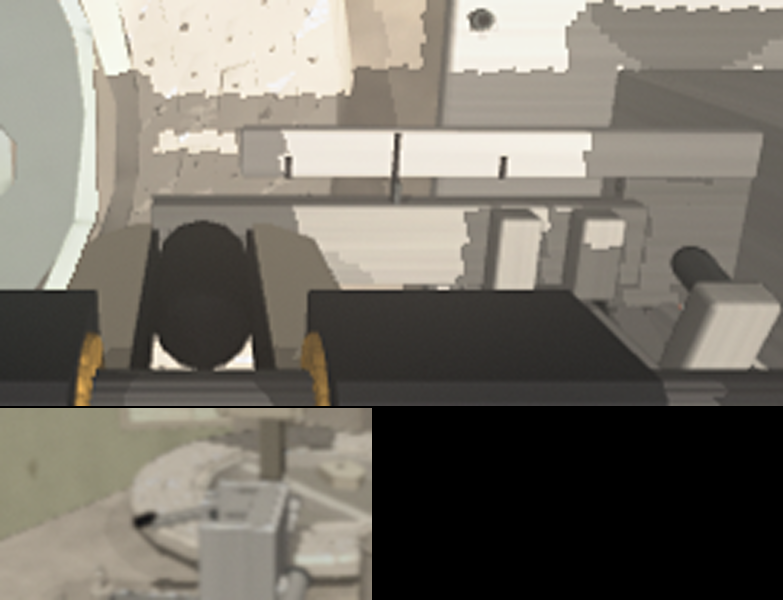

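The pointer meets the longest (half) line at crop u≈397, the lever is still down, and the force is 7.6 N. One last look to see whether the capsules are in the tray.

```bash
python3 - <<'E'
from h import *
e=cam("scene");s=cam("side")
A=cv2.resize(e["img"][150:310,260:450],None,fx=2,fy=2,interpolation=2)
B=cv2.resize(s["img"][155:265,230:350],(384,320),interpolation=2)
cv2.imwrite("pics/s5.png",np.hstack([A,B]))
E
```

```text
(no output)
```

View pics/s5.png

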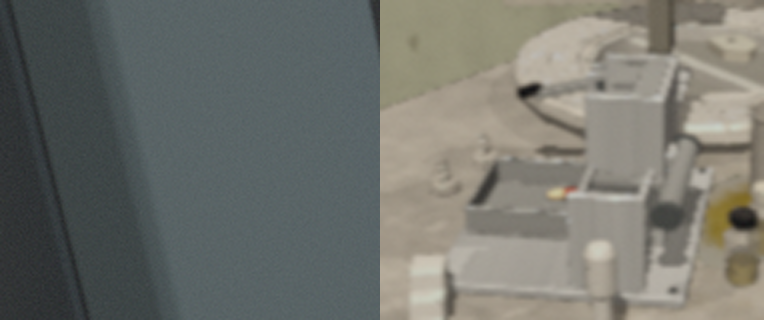

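The side view shows a capsule lying in the tray at crop (560,192), the lever down and the bystanders in place. The scene camera is blocked by the arm. I'm handing in while holding the gate.

```bash
python3 -c "
from bench import robot as r
r.sleep(1.0);print(r.current_tcp_pos(),r.current_contact_force(),r.current_t());print(r.hand_in())"
```

```text
[591.76007988 -80.6847844   92.00467682] [-2.1955261  -7.40081446  0.11703923] 15.125
the job is handed in; nothing more can be done
None
```

I handed the job in at 15.1 s with the lever latched and the gate held on its half line (about 25 mm, 7.6 N). One near-tube capsule was visible in the tray; the second, and the far tube's contents, were out of the cameras' view, so I could not confirm them.

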